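# Unload the cast bracket from the inclined die

## Robot

A 6-joint arm with a two-finger parallel gripper is mounted at the origin on the work surface. World frame = base frame: x ahead of the robot, y to its left, z up, the work surface at z = 0. Lengths are in m, angles in degrees, forces in N, time in s.
With the tool pointing down it reaches from about 0.25 to 0.85 m from the base axis. Payload 12.5 kg.
Tool frame: the origin (TCP) lies at the very end of the fingers, on their centre line; the grasp point (between the pads) lies 19 mm behind it; z points along the fingers, y is the line along which they close (so a half turn about z gives the same grasp; the last joint's range is limited). The gripper opens to 93 mm and grips with 3 to 60 N. Pads are 15 mm wide; open, the fingers measure 128 mm over their backs; the gripper's body (75 mm by 188 mm) begins 65 mm behind the grasp point.
Start: joints at [-68.617, 20.094, 94.641, -0, 65.266, -4.847], TCP at [0.243, -0.493, 0.193] pointing down, gripper open.
Joint ranges: [-157.81, 157.81], [-45, 120.19], [0.68, 151.7], [-89.99, 269.99], [4.06, 180], [-164.3, 164.3]. Speed limits (degrees/s): [127.2, 127.2, 159.86, 180, 180, 180].

## Interface

Orientations are given as a 3x3 rotation matrix whose columns are the frame's x, y, z axes.
In Python, from rig import env gives the robot as it stands.
- The arm moves only by the tool servo_tool, never from a script. Its argument "increments" is one flat list of numbers, 7 for each row, row after row: the finger opening in mm, from 0 to 93, then the shift along the tool's x, y, z in mm, then the turn, a rotation vector about the tool's x, y, z in rad. A call has 1 to 10 rows; each row is the pose to reach, as a shift and turn from the pose commanded when the call began, along the tool's axes at that moment; what a row does not reach only later rows make up. A row lasts 1/12 s, in which the tool goes at most 41.7 mm and 7.16 degrees, less where a joint would pass 70% of its speed; a pose out of reach is approached as far as the arm can. A call with a gripper value outside its range is refused whole. The fingers move at their own pace and stop on an object; "grip_force" is the grip in N (left out, the last holds). Time passes only in rows, so rows that repeat a pose let the fingers close. It gives the time, the measured TCP pose, the force, the opening and the grip force at its end, in the units of the state.
- env.observe(): the state, without advancing time (a new reading comes with each control period).
- env.snapshot(name): name is "scene" or "top" or "wrist"; returns the picture (400x640x3 uint8, blue, green, red); there is no depth.
- env.camera_info(name): a dict with "vertical_fov" (degrees; the focal length in pixels is half the picture's height over the tangent of half this angle, whatever the lens; pixels are square), "cx", "cy" (the principal point, pixels), "world_to_cam" (4x4, takes a point from world to camera coordinates). Camera axes: x right, y up, looking along -z (the intrinsics and any distortion apply to the point x, -y, -z); pixel columns grow to the right and rows downward; lengths in m; the calibration is good to about 2 mm. A picture is of the moment at which its call begins: read the wrist's pose just before it. camera_info takes no time and is no camera call; for the wrist camera it gives the pose at the moment of the call.
- env.close_job(): hands the job in; it is judged then, once.
Trained networks look in the newest picture that a camera, given by its name, has taken for a name from the list of things; names that differ only in an ending like _2 or _b are one class to them, and where a whole thing is asked for, a point or a joint stands for the part that bears it (a point fixed in the world has none). Each returns a list of dicts, best first, with "score" (0 to 1); they miss things now and then, are a little off and sometimes report something else, mostly with a low value. They report only what shows in the picture. A call takes as long as a camera call. They do not tell look-alikes from the thing itself.
- env.spot_in(camera, thing): "rect" ([centre column, centre row, width, height] in pixels, round what is visible of it).
The state is a dict: "time": time; "q": joint angles; "qvel": joint speeds; "joint_efforts": joint torques, N m; "ee_pos": TCP position; "ee_rot": TCP orientation; "wrist_force": force on the tool from outside, world axes, zero at the start; "torque": the same for the moment, N m; "width": finger opening in m; "gripper_force": force on a finger pad.
Only numpy, scipy, OpenCV 4.12 (cv2) and the standard library are available. Lean on these libraries where they do the work, as an engineer would, in place of code of your own. Each camera call takes 0.05 s, during which the arm holds its last target. There are 200 camera calls.

## Task

Draw the die's side slide all the way back by its post and leave it drawn. Then lift the cast bracket squarely out of the inclined die cavity, without cocking it or wrenching it against the die, and set it down gently (not dropped), flat on its base and roughly in the middle of the empty tray. Do not disturb the finished bracket in the other tray, the can, the threaded shell or the brush.

Things in the scene. Friction and masses are not known exactly. Their poses are not given: they have to be found in the camera images.
- nest: Steel die plate on a green stand, fixed, inclined 28 degrees, its face looking up and towards the robot. Origin: centre of the cavity floor, 105 mm above the bench; x up the slope (away from the robot), y level along the die, z square out of the face. Cavity 67 (x) by 113 (y) by 15 mm deep. Face at z 15: x -60 to 60, y -160 to 75. Slide guides on it to z 26.5, at y -158 to -64.
- slide (a joint): Side slide of the die, in m: about 0 (its start) when pushed in, its flat tongue 18 mm over the end of the bracket's base, which locks the bracket in; 0.045 when fully drawn, along the nest's -y axis. It stays where it is left (about 3 N of friction).
- slide_post (a point): Middle of the exposed upright round steel post on the slide, by which it is drawn: 18 mm in diameter, 45 mm long, parallel to the nest's z axis; at nest x = 0, z = 50 mm. Slide bar at its foot: top at nest z = 26.5 mm; the post's top is at 71.5 mm. Moves with the slide.
- bracket: Cast aluminium bracket in the die cavity, about 0.35 kg. Flat base 64 (x) by 110 (y) by 14 mm thick, with an upright web along its middle, 14 mm thick (x), 60 mm long (y), top 53 mm above the underside. Origin: centre of the underside; z up through the web. In the die its axes are those of the nest and its underside is on the cavity floor.
- tray_empty: Empty grey plastic tray, fixed to the bench, outside 120 mm (x) by 150 mm (y) by 22 mm high, walls and floor about 4 mm thick. Origin: centre of the underside.
- tray_empty_in (a point): Centre of the empty tray's inner floor, axes those of the tray: the inside is 112 mm (x) by 142 mm (y).
- tray_full: Tray of the same kind and size, fixed, which holds the finished bracket. Either tray may be the one nearer to the die. Origin: centre of the underside.
- done_bracket: Finished bracket, the same as the one in the die, standing on its base in the other tray; to be left alone. Origin: centre of the underside, z up.
- spray_can: Bystander: upright steel can, 56 mm in diameter, 150 mm tall. Origin: centre of the underside.
- shell: Bystander: threaded steel lamp shell, 66 mm in diameter, 50 mm tall, standing. Origin: centre of the underside.
- brush: Bystander: hand paint brush lying on the bench beyond the trays. Origin: on its underside near the middle, x along its length.
Things that resemble listed ones, but are neither listed nor needed, are in the scene too. What is shaped like the bracket but black, green or turquoise is not meant.

How it is judged (in metres and radians):
On the way, in this order (a step that is already met when the one before it is completed fails the run):
1. the slide is drawn back (at least 40 of its 45 mm) while the bracket still lies in the cavity (value of joint slide above 0.04 m and z of bracket in the frame of nest below 0.01 m), for 0.2 s.
2. the bracket is held by the fingers, clear of the die (its underside more than 25 mm from the cavity floor, measured along the nest's z) (z of bracket in the frame of nest above 0.025 m and contact force between bracket and the fingers above 2 N and contact force between bracket and nest below 0.5 N), for 0.1 s.
At the end, for the whole second after the job is handed in: The bracket lies at rest and released inside the empty tray, on its base on the tray's floor (underside within 4 mm of the floor, tilted less than 0.06 rad, centre within 30 mm of the tray's centre along each side), and the slide is still drawn (more than 38 of 45 mm) (x of bracket in the frame of tray_empty_in between -0.03 and 0.03 m and y of bracket in the frame of tray_empty_in between -0.03 and 0.03 m and z of bracket in the frame of tray_empty_in below 0.004 m and angle between bracket's own z axis and vertical below 0.06 rad and linear speed of bracket below 0.01 m/s and value of joint slide above 0.038 m); the robot touches nothing.
It fails at once if the bracket is cocked by more than 0.15 rad (8.6 degrees) to the die while still in its cavity (its origin less than 14 mm from the floor) (distance between bracket and nest below 0.025 m and z of bracket in the frame of nest below 0.014 m and angle between the z axis of bracket and the z axis of nest, either way round above 0.15 rad).
It fails at once if the bracket is dropped (falls faster than 0.45 m/s with no finger touching it: about 10 mm of free fall) or banged into the tray (more than 80 N) ((linear speed of bracket above 0.45 m/s and contact force between bracket and the fingers below 0.05 N) or contact force between bracket and tray_empty above 80 N).
It fails at once if the bracket is wrenched against the die or the slide (more than 80 N) (contact force between bracket and die above 80 N).
It fails at once if the finished bracket, can, shell or brush is moved by more than 20 mm (distance of any of done_bracket, spray_can, shell, brush from where it was at the start of the episode above 0.02 m).
It also fails if it takes over 51 s, if anything falls off the work surface, if the arm or the gripper's body presses on something with over 40 N, if the wrist force passes 120 N, or if a joint passes its speed limit or range.

## Working session

There is one attempt and no reset: what is moved stays moved. The work goes in short steps, Python scripts to look and compute and a tool call to move; the robot and the scene stay as the last step left them, time stands still between calls to the robot, and variables do not carry over. Pictures are saved under pics/ and viewed, at most 10 in all, crops included, and the job is handed in when it is done.

Besides the shell and the picture viewer there is one more tool, called after "Emit:" by a JSON object that holds its "api" and its "payload". servo_tool: Moves the arm, as the interface text tells. Its arguments: {"type":"object","properties":{"increments":{"type":"array"},"grip_force":{"type":"number"}},"required":["increments"]}

```bash
mkdir -p pics; ls
python3 - <<'E'
from rig import env
import cv2,numpy as np
for c in ["scene","top"]:
    im=env.snapshot(c); cv2.imwrite(f"pics/{c}0.png",im)
    i=env.camera_info(c); print(c,{k:(np.round(v,4).tolist() if k=="world_to_cam" else v) for k,v in i.items()})
    for t in ["nest","slide_post","bracket","tray_empty","spray_can","shell","brush"]:
        print(t,[(np.round(d["rect"]).tolist(),round(d["score"],2)) for d in env.spot_in(c,t)][:4])
print(env.observe())
E
```

```text
pics
scene {'vertical_fov': 51.19043094785085, 'cx': 322.00040184277293, 'cy': 200.08362743676508, 'world_to_cam': [[0.8575, 0.5139, 0.0223, -0.4908], [-0.3136, 0.4879, 0.8146, 0.1228], [0.4078, -0.7055, 0.5796, -1.6993], [0.0, 0.0, 0.0, 1.0]]}
nest [([320.0, 232.0, 79.0, 49.0], 0.85)]
slide_post [([314.0, 226.0, 25.0, 22.0], 0.7), ([375.0, 196.0, 23.0, 46.0], 0.56)]
bracket [([251.0, 240.0, 40.0, 25.0], 0.9), ([275.0, 293.0, 49.0, 33.0], 0.83), ([332.0, 215.0, 29.0, 24.0], 0.78), ([401.0, 230.0, 23.0, 27.0], 0.74)]
tray_empty [([357.0, 172.0, 43.0, 26.0], 0.68), ([310.0, 227.0, 28.0, 16.0], 0.63)]
spray_can [([375.0, 195.0, 22.0, 46.0], 0.87)]
shell [([290.0, 211.0, 22.0, 20.0], 0.85)]
brush [([404.0, 189.0, 41.0, 19.0], 0.69)]
top {'vertical_fov': 45.48165481214084, 'cx': 321.0037198607181, 'cy': 198.87588225668537, 'world_to_cam': [[0.0037, -1.0, -0.0083, -0.0308], [0.98, 0.0019, 0.199, -0.6329], [-0.199, -0.0089, 0.98, -1.4749], [0.0, 0.0, 0.0, 1.0]]}
nest [([370.0, 182.0, 76.0, 45.0], 0.85)]
slide_post [([378.0, 186.0, 32.0, 16.0], 0.77)]
bracket [([301.0, 138.0, 37.0, 26.0], 0.
[... 389 characters left out ...]
      6.52659703e+01, -4.84770068e+00]), 'qvel': array([-0.06427523,  0.03395066, -0.0079122 , -0.03390094,  0.02808303,
       -0.06603083]), 'joint_efforts': array([-5.79263833e-04, -4.97210848e+01, -2.85474855e+01,  6.99065393e-02,
        2.19786860e-02, -1.41505016e-06]), 'ee_pos': array([ 0.24309778, -0.49331802,  0.1931284 ]), 'ee_rot': array([[ 8.97025116e-01,  4.41979571e-01, -5.45885895e-06],
       [ 4.41979571e-01, -8.97025116e-01,  3.45759172e-05],
       [ 1.03851155e-05, -3.34281703e-05, -9.99999999e-01]]), 'wrist_force': array([ 0.2620701 , -0.53369416, -0.27853754]), 'torque': array([ 0.00857126, -0.05404309, -0.01922681]), 'gripper_force': 0.0, 'width': 0.09276231722305407}
```

Run:
```python
import cv2
a=cv2.imread("pics/top0.png")[100:320,180:480]; cv2.imwrite("pics/topc.png",cv2.resize(a,(800,587),interpolation=cv2.INTER_CUBIC))
a=cv2.imread("pics/scene0.png")[130:330,200:460]; cv2.imwrite("pics/scenec.png",cv2.resize(a,(780,600),interpolation=cv2.INTER_CUBIC))
```

```text
(no output)
```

View pics/topc.png

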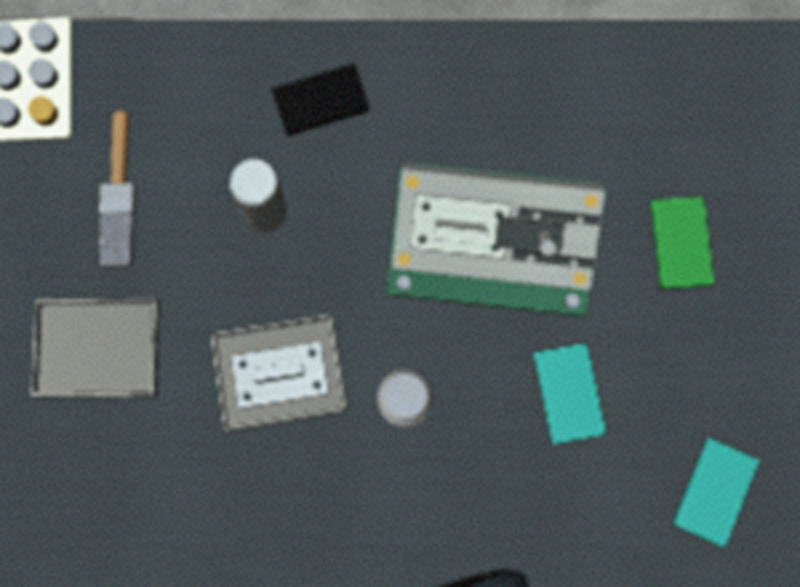

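View pics/scenec.png

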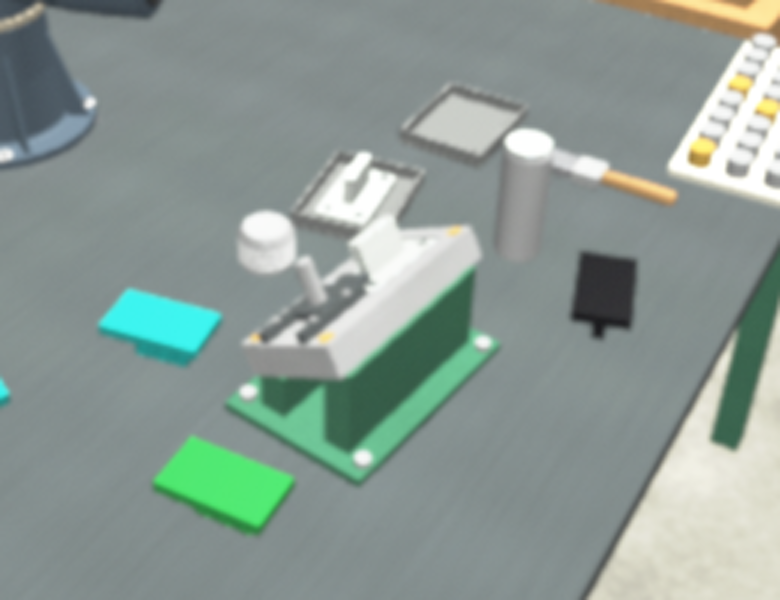

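Top view: the die face has corners near crop (402,166), (605,188), (590,290) and (393,272). The empty tray is the left one, at crop (95,348). The finished bracket is in the nearer tray, the can is at (255,185) and the shell at (404,398). The scene view confirms this layout.

```bash
cat > h.py <<'E'
import numpy as np,cv2
from rig import env
from scipy.optimize import least_squares
from scipy.spatial.transform import Rotation as R
def proj(info,P):
    W=np.array(info["world_to_cam"]);P=np.atleast_2d(P);c=P@W[:3,:3].T+W[:3,3]
    f=200/np.tan(np.radians(info["vertical_fov"]/2))
    return np.c_[info["cx"]+f*c[:,0]/-c[:,2],info["cy"]-f*c[:,1]/-c[:,2]]
def nestR(yaw): # nest axes: x up the slope
    return R.from_euler("ZY",[yaw,-28],degrees=True).as_matrix()
def nestP(p,L): return np.array([p[0],p[1],0.105])+np.asarray(L)@nestR(p[2]).T
def flatP(p,L,z=0.): 
    return np.array([p[0],p[1],z])+np.asarray(L)@R.from_euler("z",p[2],degrees=True).as_matrix().T
FACE=np.array([[60,75,15],[60,-160,15],[-60,-160,15],[-60,75,15]])/1e3
RIM=np.array([[60,75,22],[60,-75,22],[-60,-75,22],[-60,75,22]])/1e3
E
python3 - <<'E'
from h import *
i=env.camera_info("top")
u=lambda a:np.array(a)/2.6667+[180,100]
for n,fn,L,px,p0 in [("nest",nestP,FACE,[(402,166),(605,188),(590,290),(393,272)],[.65,-.1,0]),
  ("tray",flatP,RIM,[(157,300),(155,397),(31,396),(34,300)],[.4,.3,0])]:
    px=u(px)
    if n=="tray": px=u([(34,300),(157,300),(155,397),(31,396)])
    r=least_squares(lambda p:(proj(i,fn(p,L))-px).ravel(),p0,x_scale=[.1,.1,10])
    print(n,r.x,np.round(r.fun,1))
    if n=="nest":
        print("bracket web top",nestP(r.x,[0,0,.053]),"post",nestP(r.x,[[0,-.09,.05],[0,-.1,.05]]))
        print(nestR(r.x[2]))
print(np.linalg.inv(env.camera_info("wrist")["world_to_cam"]),env.camera_info("wrist")["vertical_fov"])
o=env.observe();W=np.linalg.inv(env.camera_info("wrist")["world_to_cam"]);print("cam in tool",o["ee_rot"].T@(W[:3,3]-o["ee_pos"]),o["ee_rot"].T@W[:3,:3])
print("fulltray web etc", o["time"])
E
```

```text
nest [ 0.67414487 -0.12961955 -5.73312079] [ 0.   1.4 -0.1  0.6  0.2 -0.7 -0.1 -1.4]
bracket web top [ 0.64938734 -0.12713397  0.15179622] post [[ 0.64179817 -0.21682448  0.14914738]
 [ 0.64079922 -0.22677446  0.14914738]]
[[ 0.87853108  0.09989494 -0.46712326]
 [-0.088202    0.99499799  0.04689783]
 [ 0.46947156  0.          0.88294759]]
tray [0.53516309 0.31703071 0.46114226] [ 0.6  0.  -0.1 -0.2 -0.5 -0.2 -0.   0.4]
[[ 4.41332597e-01  8.59006106e-01  2.59488050e-01  3.16074333e-01]
 [-8.97343130e-01  4.22180793e-01  1.28602820e-01 -4.58410862e-01]
 [ 9.19737104e-04 -2.89606436e-01  9.57145374e-01  3.83884899e-01]
 [ 0.00000000e+00  0.00000000e+00  0.00000000e+00  1.00000000e+00]] 68.31355032857748
cam in tool [ 0.08089203  0.00093517 -0.19075569] [[-7.20897550e-04  9.57142330e-01  2.89617058e-01]
 [ 9.99999286e-01  9.66056654e-04 -7.03538262e-04]
 [-9.53172737e-04  2.89616344e-01 -9.57142343e-01]]
fulltray web etc 0.8
```

```bash
cat >> h.py <<'E'
NEST=[0.674,-0.130,-5.73]
def toolR(yaw): n=nestR(yaw); return np.c_[n[:,1],n[:,0],-n[:,2]]
def delta(pos,Rt):
    o=env.observe(); r=o["ee_rot"]
    d=r.T@(np.asarray(pos)-o["ee_pos"])*1e3; w=R.from_matrix(r.T@Rt).as_rotvec()
    print("t %.2f"%o["time"],"shift",np.round(d,1),"turn",np.round(w,3),"F",np.round(o["wrist_force"],1),"w",round(o["width"]*1e3,1),"q",np.round(o["q"],0))
E
python3 - <<'E'
from h import *
delta(nestP(NEST,[0,-.06,.12]),toolR(NEST[2]))
E
```

```text
t 0.80 shift [ 467.6 -114.4  -17.8] turn [-0.446  0.247 -0.992] F [ 0.3 -0.5 -0.3] w 92.8 q [-69.  20.  95.   0.  65.  -5.]
```

Emit:
{"api": "servo_tool", "payload": {"increments": [93,468,-114,-18,-0.446,0.247,-0.992,93,468,-114,-18,-0.446,0.247,-0.992,93,468,-114,-18,-0.446,0.247,-0.992,93,468,-114,-18,-0.446,0.247,-0.992,93,468,-114,-18,-0.446,0.247,-0.992,93,468,-114,-18,-0.446,0.247,-0.992,93,468,-114,-18,-0.446,0.247,-0.992,93,468,-114,-18,-0.446,0.247,-0.992,93,468,-114,-18,-0.446,0.247,-0.992,93,468,-114,-18,-0.446,0.247,-0.992]}}

```text
time: 1.63
ee_pos: [0.5627, -0.2247, 0.2083]
ee_rot: [[0.087, 0.879, 0.469], [0.996, -0.075, -0.046], [-0.005, 0.471, -0.882]]
wrist_force: [-0.5, -1.6, -0.6]
width: 0.093
gripper_force: 0.0
```

Run:
```python
from h import *
delta(nestP(NEST,[0,-.06,.12]),toolR(NEST[2]))
```

```text
t 1.63 shift [44.8 41.5 18.8] turn [ 0.002 -0.001  0.014] F [-0.5 -1.6 -0.6] w 93.0 q [-32.  13. 107.  21.  36. -42.]
```

Emit:
{"api": "servo_tool", "payload": {"increments": [93,45,41,19,0.002,-0.001,0.014,93,45,41,19,0.002,-0.001,0.014,93,45,41,19,0.002,-0.001,0.014,93,45,41,19,0.002,-0.001,0.014,93,45,41,19,0.002,-0.001,0.014]}}

```text
time: 2.05
ee_pos: [0.6113, -0.1861, 0.2109]
ee_rot: [[0.113, 0.878, 0.465], [0.994, -0.102, -0.048], [0.005, 0.467, -0.884]]
wrist_force: [-0.7, 0.2, -0.7]
width: 0.0929
gripper_force: 0.0
```

Run:
```python
from h import *
delta(nestP(NEST,[0,-.06,.12]),toolR(NEST[2]))
i=env.camera_info("wrist"); im=env.snapshot("wrist"); cv2.imwrite("pics/w1.png",im)
for t in ["slide_post","bracket"]: print(t,[(np.round(d["rect"],1).tolist(),round(d["score"],2)) for d in env.spot_in("wrist",t)][:3])
for n,L in [("face",FACE),("post",[[0,-.1,.0715]]),("web",np.array([[7,30,53],[7,-30,53],[-7,-30,53],[-7,30,53]])/1e3)]: print(n,np.round(proj(i,nestP(NEST,L))).tolist())
np.save("w1.npy",np.array(i["world_to_cam"]))
```

```text
t 2.05 shift [2.1 0.4 0.2] turn [-0.003  0.001 -0.014] F [-0.7  0.2 -0.7] w 92.9 q [-25.  16. 103.  16.  36. -29.]
slide_post [([315.7, 208.7, 36.6, 85.2], 0.77)]
bracket [([314.5, 120.1, 72.6, 115.5], 0.98), ([309.6, 312.4, 66.6, 66.5], 0.78), ([139.1, 257.1, 113.1, 66.2], 0.58)]
face [[380.0, 40.0], [370.0, 270.0], [264.0, 272.0], [247.0, 42.0]]
post [[316.0, 245.0]]
web [[323.0, 92.0], [323.0, 164.0], [307.0, 164.0], [306.0, 92.0]]
```

View pics/w1.png

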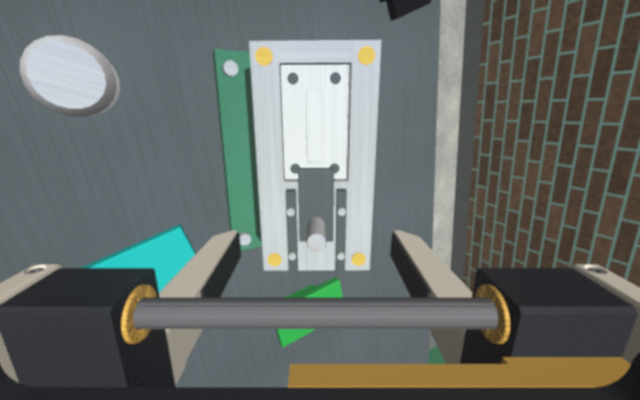

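The wrist view shows the die face corners at (381,40), (370,270), (264,271) and (249,41). These fall within 2 px of the prediction. The web is centred at (314,127) and the post top is at about (316,241), which puts the post at y ≈ -97 mm.

Run:
```python
from h import *
i=env.camera_info("wrist")
print([ (y,proj(i,nestP(NEST,[0,y,.0715])).round(1).tolist()) for y in (-.094,-.097,-.1)])
delta(nestP(NEST,[0,-.096,.12]),toolR(NEST[2]));delta(nestP(NEST,[0,-.096,.033]),toolR(NEST[2]))
```

```text
[(-0.094, [[316.0, 238.3]]), (-0.097, [[316.1, 241.4]]), (-0.1, [[316.1, 244.4]])]
t 2.20 shift [-33.2   0.9   0.5] turn [-0.002  0.002 -0.015] F [-0.2 -0.2  0.2] w 92.8 q [-25.  16. 103.  16.  36. -29.]
t 2.20 shift [-33.    1.1  87.5] turn [-0.002  0.002 -0.015] F [-0.2 -0.2  0.2] w 92.8 q [-25.  16. 103.  16.  36. -29.]
```

Emit:
{"api": "servo_tool", "payload": {"increments": [93,-34,1,0,-0.002,0.002,-0.015,93,-34,1,0,-0.002,0.002,-0.015,93,-34,1,20,-0.002,0.002,-0.015,93,-34,1,40,-0.002,0.002,-0.015,93,-34,1,60,-0.002,0.002,-0.015,93,-34,1,75,-0.002,0.002,-0.015,93,-34,1,87,-0.002,0.002,-0.015,93,-34,1,87,-0.002,0.002,-0.015,60,-34,1,87,-0.002,0.002,-0.015,40,-34,1,87,-0.002,0.002,-0.015]}}

```text
time: 3.03
ee_pos: [0.6493, -0.2243, 0.1355]
ee_rot: [[0.099, 0.878, 0.468], [0.995, -0.087, -0.047], [-0.0, 0.47, -0.883]]
wrist_force: [0.2, -0.1, 0.0]
width: 0.0837
gripper_force: 0.0
```

Emit:
{"api": "servo_tool", "payload": {"increments": [30,0,0,0,0,0,0,20,0,0,0,0,0,0,10,0,0,0,0,0,0,10,0,0,0,0,0,0,10,0,0,0,0,0,0,10,0,0,0,0,0,0,10,0,0,0,0,0,0], "grip_force": 25}}

```text
time: 3.62
ee_pos: [0.6493, -0.2239, 0.1346]
ee_rot: [[0.099, 0.879, 0.467], [0.995, -0.087, -0.046], [0.0, 0.469, -0.883]]
wrist_force: [0.1, 0.6, 0.3]
width: 0.0375
gripper_force: 0.0
```

Run:
```python
from h import *
delta(nestP(NEST,[0,-.097,.033]),toolR(NEST[2]));print(env.observe()["gripper_force"])
```

```text
t 3.62 shift [-1.1 -0.5  0.2] turn [-0.    -0.001  0.001] F [0.1 0.6 0.3] w 37.5 q [-27.  27. 100.  21.  29. -38.]
0.0
```

Emit:
{"api": "servo_tool", "payload": {"increments": [10,0,0,0,0,0,0,10,0,0,0,0,0,0,10,0,0,0,0,0,0,10,0,0,0,0,0,0,10,0,0,0,0,0,0,10,0,0,0,0,0,0], "grip_force": 25}}

```text
time: 4.12
ee_pos: [0.6486, -0.2237, 0.134]
ee_rot: [[0.098, 0.88, 0.466], [0.995, -0.087, -0.045], [0.001, 0.468, -0.884]]
wrist_force: [-5.1, 0.0, 1.8]
width: 0.0172
gripper_force: 25.0
```

Emit:
{"api": "servo_tool", "payload": {"increments": [10,-5,0,0,0,0,0,10,-10,0,0,0,0,0,10,-15,0,0,0,0,0,10,-20,0,0,0,0,0,10,-25,0,0,0,0,0,10,-30,0,0,0,0,0,10,-35,0,0,0,0,0,10,-39,0,0,0,0,0,10,-42,0,0,0,0,0,10,-44,0,0,0,0,0]}}

```text
time: 4.95
ee_pos: [0.6441, -0.2646, 0.1339]
ee_rot: [[0.096, 0.88, 0.464], [0.995, -0.088, -0.04], [0.006, 0.466, -0.885]]
wrist_force: [-4.3, 27.9, 10.8]
width: 0.0169
gripper_force: 25.0
```

Emit:
{"api": "servo_tool", "payload": {"increments": [10,-1,0,0,0,0,0,10,-2,0,0,0,0,0,10,-2,0,0,0,0,0,10,-2,0,0,0,0,0]}}

```text
time: 5.28
ee_pos: [0.6441, -0.2646, 0.1339]
ee_rot: [[0.094, 0.881, 0.464], [0.996, -0.087, -0.037], [0.007, 0.465, -0.885]]
wrist_force: [-5.7, 28.4, 11.4]
width: 0.017
gripper_force: 25.0
```

Emit:
{"api": "servo_tool", "payload": {"increments": [10,2,0,0,0,0,0,10,3,0,0,0,0,0,10,3,0,0,0,0,0,40,3,0,0,0,0,0,60,3,0,0,0,0,0,93,3,0,0,0,0,0,93,3,0,0,0,0,0,93,3,0,0,0,0,0,93,3,0,0,0,0,0,93,3,0,0,0,0,0]}}

```text
time: 6.12
ee_pos: [0.6451, -0.2669, 0.1345]
ee_rot: [[0.099, 0.879, 0.467], [0.995, -0.087, -0.046], [0.0, 0.469, -0.883]]
wrist_force: [0.6, -0.3, -0.7]
width: 0.059
gripper_force: 0.0
```

Emit:
{"api": "servo_tool", "payload": {"increments": [93,0,0,-10,0,0,0,93,0,0,-30,0,0,0,93,0,0,-60,0,0,0,93,0,0,-85,0,0,0,93,30,0,-85,0,0,0,93,70,0,-85,0,0,0,93,100,0,-85,0,0,0,93,100,0,-85,0,0,0,93,100,0,-85,0,0,0]}}

```text
time: 6.87
ee_pos: [0.6153, -0.162, 0.2105]
ee_rot: [[0.096, 0.879, 0.468], [0.995, -0.085, -0.046], [-0.0, 0.47, -0.883]]
wrist_force: [0.4, 0.2, -0.1]
width: 0.0927
gripper_force: 0.0
```

Run:
```python
from h import *
delta(nestP(NEST,[0,0,.12]),toolR(NEST[2]))
i=env.camera_info("wrist"); im=env.snapshot("wrist"); cv2.imwrite("pics/w2.png",im)
for n,L in [("face",FACE),("post",[[0,-.13,.0715],[0,-.14,.0715]]),("web",np.array([[7,30,53],[7,-30,53],[-7,-30,53],[-7,30,53]])/1e3)]: print(n,np.round(proj(i,nestP(NEST,L))).tolist())
```

```text
t 6.87 shift [37.7 -0.6 -0.9] turn [ 0.001 -0.001  0.003] F [ 0.4  0.2 -0.1] w 92.7 q [-23.  16. 104.  14.  35. -27.]
face [[379.0, 71.0], [366.0, 291.0], [262.0, 290.0], [250.0, 70.0]]
post [[314.0, 299.0], [314.0, 308.0]]
web [[323.0, 123.0], [322.0, 191.0], [306.0, 191.0], [306.0, 123.0]]
```

View pics/w2.png

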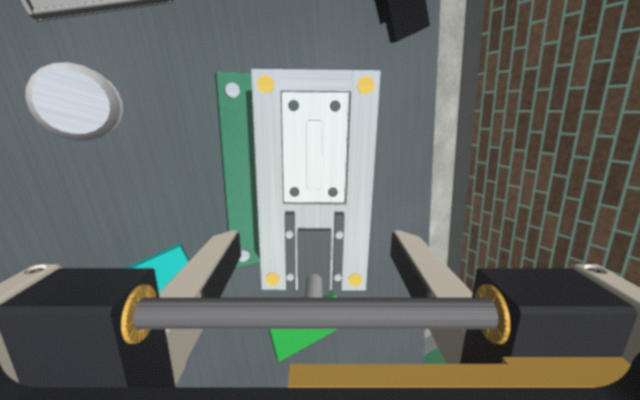

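The wrist view shows the slide drawn, with the tongue end at row 228, clear of the bracket base end at row 203. I'll measure the travel.

Run:
```python
from h import *
i=env.camera_info("wrist"); j=dict(i); j["world_to_cam"]=np.load("w1.npy")
ys=np.arange(-.1,-.02,.0005)
for z in (.015,.02,.0265):
  L=np.c_[0*ys,ys,0*ys+z]
  a=proj(j,nestP(NEST,L))[:,1]; b=proj(i,nestP(NEST,L))[:,1]
  print(z,np.interp(-167,-a,ys),np.interp(-228,-b,ys))
```

```text
0.015 -0.040241917170965924 -0.08314152545000528
0.02 -0.03925524880309294 -0.08103330593036412
0.0265 -0.03797252990289699 -0.07829270501112781
```

Emit:
{"api": "servo_tool", "payload": {"increments": [60,38,-1,-1,0.001,-0.001,0.003,50,38,-1,-1,0.001,-0.001,0.003,50,38,-1,20,0.001,-0.001,0.003,50,38,-1,40,0.001,-0.001,0.003,50,38,-1,55,0.001,-0.001,0.003,50,38,-1,70,0.001,-0.001,0.003,50,38,-1,80,0.001,-0.001,0.003,50,38,-1,85,0.001,-0.001,0.003,50,38,-1,85,0.001,-0.001,0.003,50,38,-1,85,0.001,-0.001,0.003]}}

```text
time: 7.75
ee_pos: [0.6578, -0.1298, 0.1344]
ee_rot: [[0.102, 0.879, 0.466], [0.995, -0.091, -0.047], [0.001, 0.469, -0.883]]
wrist_force: [-0.0, 0.4, 0.2]
width: 0.0502
gripper_force: 0.0
```

Run:
```python
from h import *
delta(nestP(NEST,[0,0,.021]),toolR(NEST[2]))
```

```text
t 7.75 shift [ 1.4  0.4 12.5] turn [-0.001  0.001 -0.002] F [-0.   0.4  0.2] w 50.2 q [-18.  25. 103.  13.  26. -22.]
```

Emit:
{"api": "servo_tool", "payload": {"increments": [50,1,0,6,0,0,-0.002,50,1,0,12,0,0,-0.002,40,1,0,12,0,0,-0.002,30,1,0,12,0,0,-0.002,24,1,0,12,0,0,-0.002,18,1,0,12,0,0,-0.002,5,1,0,12,0,0,-0.002,5,1,0,12,0,0,-0.002,5,1,0,12,0,0,-0.002,5,1,0,12,0,0,-0.002], "grip_force": 20}}

```text
time: 8.58
ee_pos: [0.6633, -0.1289, 0.1234]
ee_rot: [[0.1, 0.879, 0.466], [0.995, -0.088, -0.047], [-0.0, 0.468, -0.884]]
wrist_force: [-1.9, 0.2, -0.1]
width: 0.0137
gripper_force: 20.0
```

Emit:
{"api": "servo_tool", "payload": {"increments": [5,0,0,0,0,0,0,5,0,0,0,0,0,0,5,0,0,0,0,0,0,5,0,0,0,0,0,0], "grip_force": 35}}

```text
time: 8.92
ee_pos: [0.6634, -0.1289, 0.1234]
ee_rot: [[0.1, 0.879, 0.466], [0.995, -0.088, -0.047], [-0.0, 0.468, -0.884]]
wrist_force: [-3.8, 0.4, 0.8]
width: 0.0137
gripper_force: 35.0
```

Gripped on the web at 13.7 mm. Next I lift slowly and straight along the nest's z.

Emit:
{"api": "servo_tool", "payload": {"increments": [5,0,0,-1,0,0,0,5,0,0,-2,0,0,0,5,0,0,-4,0,0,0,5,0,0,-6,0,0,0]}}

```text
time: 9.25
ee_pos: [0.6606, -0.1286, 0.1287]
ee_rot: [[0.1, 0.879, 0.466], [0.995, -0.088, -0.047], [-0.0, 0.468, -0.884]]
wrist_force: [0.5, 0.2, -3.8]
width: 0.0133
gripper_force: 35.0
```

Emit:
{"api": "servo_tool", "payload": {"increments": [5,0,0,-3,0,0,0,5,0,0,-6,0,0,0,5,0,0,-9,0,0,0,5,0,0,-13,0,0,0,5,0,0,-18,0,0,0,5,0,0,-24,0,0,0,5,0,0,-30,0,0,0,5,0,0,-36,0,0,0,5,0,0,-40,0,0,0,5,0,0,-40,0,0,0]}}

```text
time: 10.08
ee_pos: [0.6421, -0.1268, 0.1653]
ee_rot: [[0.1, 0.878, 0.467], [0.995, -0.088, -0.048], [-0.001, 0.47, -0.883]]
wrist_force: [-0.5, -0.1, -3.8]
width: 0.0134
gripper_force: 35.0
```

Emit:
{"api": "servo_tool", "payload": {"increments": [5,0,0,0,0,0,0,5,0,0,0,0,0,0,5,0,0,-10,0,0,0,5,0,0,-25,0,0,0,5,0,0,-40,0,0,0,5,0,0,-55,0,0,0,5,0,0,-65,0,0,0,5,0,0,-65,0,0,0]}}

```text
time: 10.75
ee_pos: [0.6119, -0.1238, 0.2239]
ee_rot: [[0.1, 0.878, 0.469], [0.995, -0.088, -0.048], [-0.001, 0.471, -0.882]]
wrist_force: [0.1, -0.3, -2.7]
width: 0.0136
gripper_force: 35.0
```

Run:
```python
from h import *
delta(nestP(NEST,[0,0,.021]),toolR(NEST[2]))
T=[.535,.317,.46]
Rt=R.from_euler("z",T[2],degrees=True).as_matrix(); Rt=np.c_[Rt[:,1],Rt[:,0],-Rt[:,2]]
# bracket origin is 21 mm beyond the TCP along tool z
delta([.60,.09,.26],Rt); delta([T[0],T[1],.18],Rt)
im=env.snapshot("wrist"); cv2.imwrite("pics/w3.png",im)
```

```text
t 10.75 shift [  0.2  -1.  113.3] turn [0.002 0.001 0.   ] F [ 0.1 -0.3 -2.7] w 13.6 q [-19.  13. 105.  10.  35. -20.]
t 10.75 shift [211.5 -12.2 -47.7] turn [ 0.49   0.028 -0.106] F [ 0.1 -0.3 -2.7] w 13.6 q [-19.  13. 105.  10.  35. -20.]
t 10.75 shift [ 431.  -126.9  -18.5] turn [ 0.49   0.028 -0.106] F [ 0.1 -0.3 -2.7] w 13.6 q [-19.  13. 105.  10.  35. -20.]
```

View pics/w3.png

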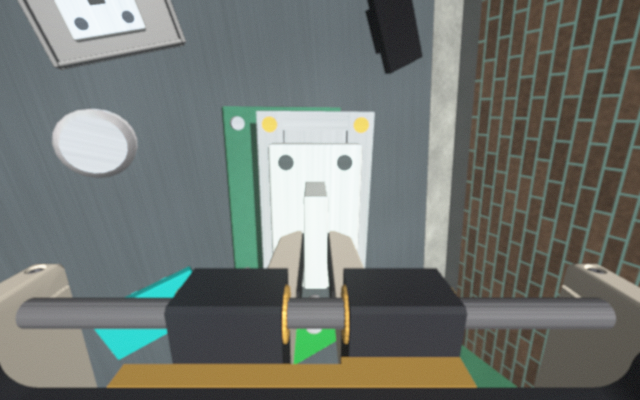

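Bracket held squarely, clear of the die, with the slide drawn. Now I carry it over, levelling on the way.

Emit:
{"api": "servo_tool", "payload": {"increments": [5,10,-1,-10,0.05,0.003,-0.01,5,30,-2,-25,0.1,0.006,-0.02,5,52,-3,-40,0.16,0.009,-0.035,5,76,-4,-48,0.22,0.013,-0.05,5,100,-5,-48,0.28,0.016,-0.06,5,125,-7,-48,0.34,0.02,-0.075,5,150,-9,-48,0.4,0.023,-0.088,5,172,-10,-48,0.45,0.026,-0.098,5,194,-11,-48,0.49,0.028,-0.106,5,211,-12,-48,0.49,0.028,-0.106]}}

```text
time: 11.63
ee_pos: [0.6007, 0.0914, 0.2566]
ee_rot: [[-0.01, 1.0, -0.006], [1.0, 0.01, 0.002], [0.002, -0.006, -1.0]]
wrist_force: [1.3, -0.2, -3.6]
width: 0.0132
gripper_force: 35.0
```

```bash
cat >> h.py <<'E'
TRAY=[.535,.317,.46]
TR=R.from_euler("z",TRAY[2],degrees=True).as_matrix(); TR=np.c_[TR[:,1],TR[:,0],-TR[:,2]]
E
python3 - <<'E'
from h import *
delta([TRAY[0],TRAY[1],.2],TR)
E
```

```text
t 11.63 shift [226.2 -63.2  57.4] turn [-0.006 -0.002  0.001] F [ 1.3 -0.2 -3.6] w 13.2 q [ 4. 23. 81.  0. 76.  4.]
```

Emit:
{"api": "servo_tool", "payload": {"increments": [5,15,-4,0,-0.006,-0.002,0.001,5,40,-11,0,-0.006,-0.002,0.001,5,70,-20,0,-0.006,-0.002,0.001,5,100,-28,0,-0.006,-0.002,0.001,5,130,-36,5,-0.006,-0.002,0.001,5,160,-45,15,-0.006,-0.002,0.001,5,190,-53,30,-0.006,-0.002,0.001,5,212,-60,45,-0.006,-0.002,0.001,5,226,-63,57,-0.006,-0.002,0.001,5,226,-63,57,-0.006,-0.002,0.001]}}

```text
time: 12.47
ee_pos: [0.5331, 0.3169, 0.1981]
ee_rot: [[-0.01, 1.0, -0.001], [1.0, 0.01, -0.002], [-0.002, -0.001, -1.0]]
wrist_force: [-0.0, -0.9, -3.9]
width: 0.0134
gripper_force: 35.0
```

Emit:
{"api": "servo_tool", "payload": {"increments": [5,0,0,0,0,0,0,5,0,0,0,0,0,0]}}

```text
time: 12.63
ee_pos: [0.5357, 0.3144, 0.2019]
ee_rot: [[-0.007, 1.0, 0.004], [1.0, 0.007, -0.001], [-0.001, 0.004, -1.0]]
wrist_force: [-0.4, 0.4, -2.8]
width: 0.0137
gripper_force: 35.0
```

Run:
```python
from h import *
delta([TRAY[0],TRAY[1],.2],TR)
i=env.camera_info("wrist"); im=env.snapshot("wrist"); cv2.imwrite("pics/w4.png",im)
print(proj(i,flatP(TRAY,RIM)).round().tolist())
B=np.array([[32,55,0],[32,-55,0],[-32,-55,0],[-32,55,0]])/1e3
o=env.observe(); print("bracket base pred",proj(i,o["ee_pos"]+np.c_[B[:,1],B[:,0],0*B[:,2]+.021]@o["ee_rot"].T).round().tolist())
```

```text
t 12.63 shift [ 2.6 -0.7  1.9] turn [ 0.004  0.001 -0.001] F [-0.4  0.4 -2.8] w 13.7 q [26. 27. 83. -0. 70. 26.]
[[363.0, 109.0], [358.0, 225.0], [270.0, 225.0], [264.0, 110.0]]
bracket base pred [[360.0, 144.0], [354.0, 280.0], [276.0, 280.0], [270.0, 144.0]]
```

View pics/w4.png

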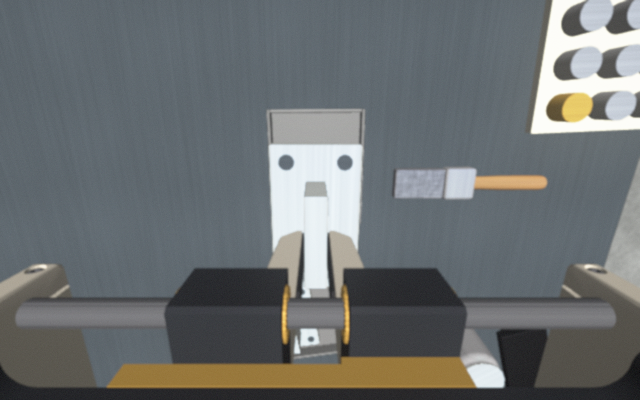

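The wrist view shows the tray rim corners at (267,110) and (365,110), about 2 px right of the prediction, so the tray sits roughly 3 mm further in +x. The bracket base corners match the prediction. Descending.

Emit:
{"api": "servo_tool", "payload": {"increments": [5,2.5,2,15,0.003,0,-0.001,5,2.5,2,40,0.003,0,-0.001,5,2.5,2,65,0.003,0,-0.001,5,2.5,2,90,0.003,0,-0.001,5,2.5,2,110,0.003,0,-0.001,5,2.5,2,130,0.003,0,-0.001,5,2.5,2,145,0.003,0,-0.001,5,2.5,2,156,0.003,0,-0.001,5,2.5,2,164,0.003,0,-0.001,5,2.5,2,166,0.003,0,-0.001]}}

```text
time: 13.52
ee_pos: [0.5372, 0.317, 0.0344]
ee_rot: [[-0.008, 1.0, -0.001], [1.0, 0.008, -0.001], [-0.001, -0.001, -1.0]]
wrist_force: [-0.6, -1.0, -2.9]
width: 0.0136
gripper_force: 35.0
```

Emit:
{"api": "servo_tool", "payload": {"increments": [5,0,0,0,0,0,0,5,0,0,0,0,0,0,5,0,0,0,0,0,0]}}

```text
time: 13.77
ee_pos: [0.538, 0.3178, 0.0367]
ee_rot: [[-0.008, 1.0, 0.002], [1.0, 0.008, 0.0], [0.0, 0.002, -1.0]]
wrist_force: [0.5, 0.6, -2.7]
width: 0.0133
gripper_force: 35.0
```

Run:
```python
from h import *
delta([.538,TRAY[1],.025],TR)
```

```text
t 13.77 shift [-0.8 -0.  11.7] turn [ 0.002 -0.     0.   ] F [ 0.5  0.6 -2.7] w 13.3 q [26. 38. 90. -0. 52. 26.]
```

Emit:
{"api": "servo_tool", "payload": {"increments": [5,0,0,3,0,0,0,5,0,0,6,0,0,0,5,0,0,8,0,0,0,5,0,0,9,0,0,0,5,0,0,9.5,0,0,0,5,0,0,10,0,0,0,5,0,0,10,0,0,0]}}

```text
time: 14.35
ee_pos: [0.5374, 0.3176, 0.0257]
ee_rot: [[-0.008, 1.0, 0.0], [1.0, 0.008, -0.001], [-0.001, 0.0, -1.0]]
wrist_force: [-0.1, -0.5, -3.2]
width: 0.0137
gripper_force: 35.0
```

Emit:
{"api": "servo_tool", "payload": {"increments": [5,0,0,0.5,0,0,0,5,0,0,1,0,0,0,5,0,0,1,0,0,0]}}

```text
time: 14.6
ee_pos: [0.5374, 0.3176, 0.0254]
ee_rot: [[-0.008, 1.0, 0.0], [1.0, 0.008, -0.001], [-0.001, 0.0, -1.0]]
wrist_force: [-3.6, -1.7, 4.8]
width: 0.0134
gripper_force: 35.0
```

Contact is gentle (about 8 N). Release, then rise.

Emit:
{"api": "servo_tool", "payload": {"increments": [16,0,0,0,0,0,0,20,0,0,0,0,0,0,30,0,0,0,0,0,0,40,0,0,0,0,0,0,40,0,0,0,0,0,0,40,0,0,0,0,0,0,40,0,0,0,0,0,0]}}

```text
time: 15.18
ee_pos: [0.5374, 0.3176, 0.0247]
ee_rot: [[-0.008, 1.0, 0.0], [1.0, 0.008, -0.001], [-0.001, 0.0, -1.0]]
wrist_force: [-0.1, 0.1, -0.2]
width: 0.0394
gripper_force: 0.0
```

Emit:
{"api": "servo_tool", "payload": {"increments": [40,0,0,-5,0,0,0,40,0,0,-20,0,0,0,40,0,0,-45,0,0,0,40,0,0,-80,0,0,0,40,0,0,-120,0,0,0,40,0,0,-150,0,0,0,40,0,0,-150,0,0,0,40,0,0,-150,0,0,0]}}

```text
time: 15.85
ee_pos: [0.5381, 0.318, 0.1767]
ee_rot: [[-0.008, 1.0, 0.003], [1.0, 0.008, 0.001], [0.001, 0.003, -1.0]]
wrist_force: [0.3, 0.9, -0.6]
width: 0.0401
gripper_force: 0.0
```

Run:
```python
from h import *
o=env.observe();print(o["width"],o["ee_pos"],o["wrist_force"])
a=env.snapshot("scene")[130:330,200:460]; b=env.snapshot("wrist")
cv2.imwrite("pics/end.png",np.hstack([cv2.resize(a,(416,320)),cv2.resize(b,(384,240+80))]))
```

```text
0.04007508149330027 [0.53808117 0.31799579 0.17672563] [ 0.34115569  0.88804328 -0.63666963]
```

View pics/end.png

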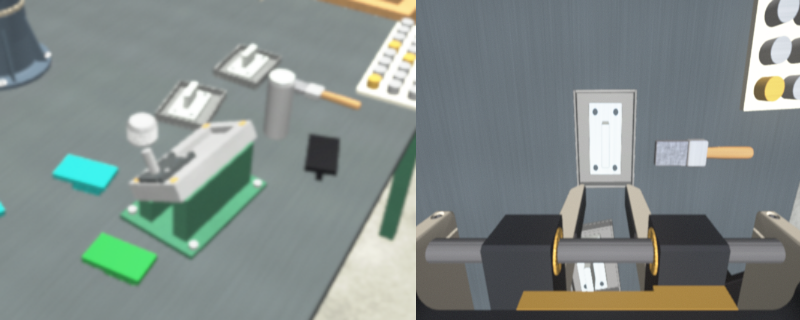

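The bracket stands flat and centred in the far tray, at (605,138) in the wrist half. The slide is drawn, and the can, shell, brush and finished bracket are in place. Handing in.

```bash
python3 -c "
from rig import env
print(env.close_job())"
```

```text
the job is handed in; nothing more can be done
None
```

I handed the job in at about 16 s of the 51 s: the slide is drawn to its stop, and the bracket sits released, flat and centred in the empty tray. Nothing else was visibly moved in the final pictures, but the hand-in returned no verdict.

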